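# File the edge of a bronze plate

### The job

Take the flat file from its wooden rest and give the upper edge of the bronze plate in the blue sprung vice at least two forward strokes towards the vice's fixed stop (the side of its black knob), the blade level and square across the edge: land each time with only the front third of the blade over the edge and push on, pressing just enough that the sprung jaws dip a little and never bottom, until the rear third is on the edge. At the end of each stroke lift the file well clear before you bring it back, so that it never drags the jaws off their stop. Then lay the file back in its rest as it was, and leave the lacquer box and the timer where they are.

Things in the scene. Friction and masses are not known exactly. Their poses are not given: they have to be found in the camera images.
- file_grip (a point): Grasp point of the flat file: on its axis, half-way up the orange handle, 35 mm behind the blade's root. x axis to the tip, z up. Handle 22 mm wide, 24 high, from 83 mm behind this point to 23 ahead; then a brass ferrule 16 across, 12 long; then the grey blade 130 long, 20 wide, 5 thick, centred on the axis. About 0.16 kg, balances 24 mm ahead of this point
- file_tip (a point): Tip of the file: middle of the blade's front end, on its UNDERSIDE; 165 mm ahead of file_grip and 2.5 mm below the axis. Axes as file_grip
- bench_file: The whole file; origin on its axis at the root of the blade, 35 mm ahead of file_grip. x axis to the tip, z up
- rest_grip (a point): Where file_grip lies when the file is in its rest, 45 mm above the bench. The rest is fixed: a wooden board 225 x 66 x 10 mm along x (x axis to the tip's place, z up) with two forked cradles 14 mm long: under the handle 60 mm behind this point (seat 33 mm above the bench), under the blade 125 mm ahead (seat 42.5). Forks rise 18 mm over the seats, flare, and leave 5 mm each side
- rest_tip (a point): Where file_tip lies when the file is in its rest: 165 mm ahead of rest_grip, 42.5 mm above the bench
- work_edge (a point): Middle of the bronze plate's upper edge with the vice unpressed (does not sink), 115 mm above the bench. x axis: forward stroke, from the file's side to the fixed stop; y along the edge; z up. Plate upright, 84 mm along y, 10 thick along x, 32 above the jaws. Vice fixed to the bench: blue base 150 (x) x 100 x 12, head 84 x 86; black knob on the +x side 50 mm from the edge, top at 79
- bronze_plate: The bronze plate, 84 x 60 x 10 mm, held fast in the jaws and sinking with them. Origin: centre of the face that looks to the file's side (work_edge -x), 30 mm below the edge
- vice_head (a joint): How far the sprung jaws with the plate have sunk, m: 0 at rest, 0.014 bottomed. They start to sink at 0.8 N and need 0.4 N more per mm (5 mm: 2.8 N), and spring back
- vice_carriage (a joint): How far the carriage with the jaws has been dragged back off the fixed stop, along work_edge -x, m: 0 against the stop, at most 0.02. Only about 1.2 N of friction holds it; forward strokes press it on the stop
- lacquer_box: Bystander: red and black open box 142 x 124 x 57 mm on the bench; origin at the centre of its underside
- timer: Bystander: cream-coloured kitchen timer 62 x 68 x 21 mm on the bench; origin at the centre of its underside

How it is judged (in metres and radians):
On the way, in this order (a step that is already met when the one before it is completed fails the run):
1. first stroke begins: file pressed on the edge with only the front third of its blade (tip 3 to 48 mm past the edge) (contact force between bench_file and bronze_plate above 0.5 N and value of joint vice_head above 0.001 m and angle between the x axis of bench_file and the x axis of work_edge, either way round below 0.26 rad and angle between bench_file's own z axis and vertical below 0.22 rad and x of file_tip in the frame of work_edge between 0.003 and 0.048 m), for 0.06 s.
2. first stroke, still pressing half-way (tip 50 to 76 mm past the edge) (contact force between bench_file and bronze_plate above 0.5 N and value of joint vice_head above 0.001 m and angle between the x axis of bench_file and the x axis of work_edge, either way round below 0.26 rad and angle between bench_file's own z axis and vertical below 0.22 rad and x of file_tip in the frame of work_edge between 0.05 and 0.076 m), for 0.06 s.
3. first stroke ends: still pressing, with the rear third of the blade on the edge (tip more than 78 mm past it) (contact force between bench_file and bronze_plate above 0.5 N and value of joint vice_head above 0.001 m and angle between the x axis of bench_file and the x axis of work_edge, either way round below 0.26 rad and angle between bench_file's own z axis and vertical below 0.22 rad and x of file_tip in the frame of work_edge above 0.078 m), for 0.06 s.
4. file lifted clear of the plate (6 mm) at the forward end of the first stroke (contact force between bench_file and bronze_plate below 0.05 N and z of file_tip in the frame of work_edge above 0.006 m and x of file_tip in the frame of work_edge above 0.065 m), for 0.06 s.
5. file brought back in the air to the start of the stroke (contact force between bench_file and bronze_plate below 0.05 N and z of file_tip in the frame of work_edge above 0.006 m and x of file_tip in the frame of work_edge below 0.045 m), for 0.06 s.
6. second stroke begins: file pressed on the edge with only the front third of its blade (tip 3 to 48 mm past the edge) (all of step 1), for 0.06 s.
7. second stroke, still pressing half-way (tip 50 to 76 mm past the edge) (all of step 2), for 0.06 s.
8. second stroke ends: still pressing, with the rear third of the blade on the edge (tip more than 78 mm past it) (all of step 3), for 0.06 s.
9. file lifted clear of the plate (6 mm) at the forward end of the second stroke (all of step 4), for 0.06 s.
At the end, for the whole second after the job is handed in: The file lies at rest in both cradles of its rest, tip the same way as before (handle and tip each within 15 mm of their places, level within 7 degrees), released; the vice's carriage is within 4 mm of its stop and its head is up; the lacquer box and the timer are within 30 mm of where they stood (distance between file_grip and rest_grip below 0.015 m and distance between file_tip and rest_tip below 0.015 m and angle between bench_file's own z axis and vertical below 0.12 rad and linear speed of bench_file below 0.02 m/s and value of joint vice_carriage below 0.004 m and value of joint vice_head below 0.001 m and distance of each of lacquer_box, timer from where it was at the start of the episode below 0.03 m); the robot touches nothing.
It fails at once if the jaws are dragged back more than 4 mm off their stop (value of joint vice_carriage above 0.004 m).
It fails at once if the sprung jaws are pressed to the bottom (more than 12.5 mm) (value of joint vice_head above 0.0125 m).
It fails at once if the lacquer box is disturbed (more than 30 mm) (distance of lacquer_box from where it was at the start of the episode above 0.03 m).
It fails at once if the timer is disturbed (more than 30 mm) (distance of timer from where it was at the start of the episode above 0.03 m).
It also fails if it takes over 61 s, if anything falls off the work surface, if the arm or the gripper's body presses on something with over 40 N, if the wrist force passes 120 N, or if a joint passes its speed limit or range.

### The arm

A 6-joint arm with a two-finger parallel gripper is mounted at the origin on a cart in front of the work surface, level with it; the furniture and walls round the work are solid. World frame = base frame: x ahead of the robot, y to its left, z up, the work surface at z = 0. Lengths are in mm, angles in rad, forces in N, time in s.
With the tool pointing down it reaches from about 350 to 875 mm from the base axis. Payload 4.2 kg.
Tool frame: the origin (TCP) lies midway between the tips of the shut fingers; the grasp point (between the pads) lies 19 mm behind it; z points along the fingers, y is the line along which they close (so a half turn about z gives the same grasp; the last joint's range is limited). The gripper opens to 85 mm and grips with 20 to 120 N. Pads are 22 mm wide; open, the fingers measure 114 mm over their backs; the gripper's body (76 mm by 85 mm) begins 54 mm behind the grasp point. The pads swing forward as they close: fully open they stand 13 mm farther back than shut.
Start: joints at [1.371, 0.385, 0.008, 0, -1.194, -0.259], TCP at [276.762, 560.359, 231.312] pointing down, gripper open.
Joint ranges: [-3.14, 3.14], [-1.21, 2.06], [-1.07, 1.41], [-3.16, 2.05], [-2.99, -0.16], [-3.1, 3.1]. Speed limits (rad/s): [2.79, 2.79, 3.14, 3.14, 3.14, 3.14].

### API

Orientations are given as a unit quaternion [x, y, z, w].
In Python, from bench import arm gives the robot as it stands.
- The arm moves only by the tool send_rows, never from a script. Its argument "targets" is a list of rows, each an object of numbers: "gripper": the gripper command: -1 is fully open, 1 is shut, values between are in proportion; "x", "y", "z": the shift along the tool's x, y, z in cm; "ax", "ay", "az": the turn, a rotation vector about the tool's x, y, z in degrees. A call has 1 to 5 rows; each row shifts and turns the commanded pose from where the row before left it, along the tool's axes as they then stand; what a row does not reach is not made up. A row lasts 1/12 s, in which the tool goes at most 41.7 mm and 7.16 degrees, less where a joint would pass 70% of its speed; a pose out of reach is approached as far as the arm can. A call is refused whole if a number of a shift passes 4.17 or a number of a turn 7.16, either way. A call with a gripper value outside its range is refused whole. The fingers move at their own pace and stop on an object; the grip force is fixed at half the most. Time passes only in rows, so rows that do not move let the fingers close. It gives the time, the measured TCP pose, the force, the opening and the grip force at its end, in the units of the state.
- arm.read_state(): the state, without advancing time (a new reading comes with each control period).
- arm.get_image(name): name is "side" or "top"; returns (picture, depth): 400x640x3 uint8, red, green, blue; 400x640 float32, mm along the optical axis (not along the pixel's ray), 0 where there is no reading.
- arm.camera_model(name): a dict with "fx", "fy", "cx", "cy" (pixels), "distortion" ([k1, k2, p1, p2, k3] as OpenCV has them; the pictures are not rectified), "cam_to_world" (4x4, takes a point from camera to world coordinates). Camera axes: x right, y down, z forward; pixel columns grow to the right and rows downward; lengths in mm; the calibration is good to about 2 mm. A picture is of the moment at which its call begins. camera_model takes no time and is no camera call.
- arm.job_done(): hands the job in; it is judged then, once.
Trained networks look in the newest picture that a camera, given by its name, has taken for a name from the list of things; names that differ only in an ending like _2 or _b are one class to them, and where a whole thing is asked for, a point or a joint stands for the part that bears it (a point fixed in the world has none). Each returns a list of dicts, best first, with "score" (0 to 1); they miss things now and then, are a little off and sometimes report something else, mostly with a low value. They report only what shows in the picture. A call takes as long as a camera call.
- arm.boxes_of(camera, thing): "rect" ([left, top, width, height] in pixels, round what is visible of it).
The state is a dict: "clock": time; "joints": joint angles; "joint_vel": joint speeds; "joint_efforts": joint torques, N m; "position": TCP position; "ee_rot": TCP orientation; "contact_force": force on the tool from outside, world axes, zero at the start; "wrist_torque": the same for the moment, N m; "gripper_width": finger opening in mm; "grasp_force": force on a finger pad.
Only numpy, scipy, OpenCV 4.12 (cv2) and the standard library are available. Lean on these libraries where they do the work, as an engineer would, in place of code of your own. Each camera call takes 0.05 s, during which the arm holds its last target. There are 200 camera calls.

## Working session

There is one attempt and no reset: what is moved stays moved. The work goes in short steps, Python scripts to look and compute and a tool call to move; the robot and the scene stay as the last step left them, time stands still between calls to the robot, and variables do not carry over. Pictures are saved under pics/ and viewed, at most 10 in all, crops included, and the job is handed in when it is done.

Besides the shell and the picture viewer there is one more tool, called as name(argument=value, ...), one argument or row to a line, values as JSON. send_rows: Moves the arm, as the interface text tells. Its arguments: {"type":"object","properties":{"targets":{"type":"array"}},"required":["targets"]}

```bash
mkdir -p pics
cat > h.py <<'E'
import numpy as np, cv2
from bench import arm
def grab(n,fn=None):
    im,d=arm.get_image(n)
    if fn: cv2.imwrite('pics/'+fn,im[:,:,::-1])
    return im,d
def world(n,d):
    m=arm.camera_model(n);K=np.array([[m['fx'],0,m['cx']],[0,m['fy'],m['cy']],[0,0,1]])
    h,w=d.shape;u,v=np.meshgrid(np.arange(w),np.arange(h))
    p=cv2.undistortPoints(np.stack([u,v],-1).reshape(-1,1,2).astype(np.float32),K,np.array(m['distortion'])).reshape(h,w,2)
    P=np.dstack([p*d[...,None],d]);T=np.array(m['cam_to_world'])
    W=P@T[:3,:3].T+T[:3,3];W[d<=0]=np.nan
    return W
E
python3 - <<'E'
from h import *
for n in('top','side'):
    im,d=grab(n,n+'0.png');np.save(n+'W.npy',world(n,d));np.save(n+'I.npy',im)
    print(n,np.round(arm.camera_model(n)['cam_to_world'],2).tolist())
    for t in('bench_file','bronze_plate','lacquer_box','timer','work_edge'):
        print(t,[(np.round(r['rect']),round(r['score'],2)) for r in arm.boxes_of(n,t)][:2])
s=arm.read_state();print(s)
E
```

```text
top [[0.01, -1.0, 0.07, 419.43], [-1.0, -0.01, 0.0, 0.18], [-0.0, -0.07, -1.0, 1442.83], [0.0, 0.0, 0.0, 1.0]]
bench_file [(array([353., 215.,  66.,  17.]), 0.94), (array([350., 209.,  68.,  27.]), 0.24)]
bronze_plate [(array([250., 202.,   5.,  21.]), 0.59)]
lacquer_box [(array([184., 201.,  41.,  40.]), 0.88), (array([353., 214.,  69.,  17.]), 0.47)]
timer [(array([426., 190.,  22.,  16.]), 0.67)]
work_edge [(array([236., 197.,  41.,  36.]), 0.82)]
side [[0.85, -0.36, 0.38, -33.9], [-0.52, -0.55, 0.65, -912.0], [-0.02, -0.75, -0.66, 1015.69], [0.0, 0.0, 0.0, 1.0]]
bench_file [(array([328., 238.,  42.,  60.]), 0.91)]
bronze_plate [(array([270., 163.,  28.,  18.]), 0.6)]
lacquer_box [(array([237., 146.,  44.,  32.]), 0.79)]
timer [(array([402., 289.,  25.,  25.]), 0.92)]
work_edge [(array([271., 164.,  33.,  42.]), 0.76)]
{'clock': 0.6, 'joints': array([ 1.37061157e+00,  3.84650980e-01,  7.87543263e-03, -6.94093187e-06,
       -1.19399535e+00, -2.58580887e-01]), 'joint_vel': array([-1.06396731e-03,  5.20675119e-04,  5.04911360e-05, -6.92287768e-04,
       -3.05462766e-04,  8.54015825e-04]), 'joint_efforts': array([ 1.90007800e-04, -3.91828144e+01,  1.88529968e+01,  4.18884337e+00,
       -3.73928269e-04,  3.38486572e-09]), 'position': array([276.75050219, 560.34927077, 231.33102698]), 'ee_rot': array([ 9.73806622e-01, -2.27377797e-01, -3.59686730e-06, -1.26162403e-05]), 'contact_force': array([ 0.31069632, -0.0913222 ,  0.92895672]), 'wrist_torque': array([ 0.00513746, -0.04245533,  0.00124986]), 'grasp_force': 0.0, 'gripper_width': 85.60600919270479}
```

Run:
```python
from h import *
I=np.load('topI.npy');c=I[160:270,170:460];a=cv2.resize(c,None,fx=2.7,fy=2.7,interpolation=cv2.INTER_CUBIC)
J=np.load('sideI.npy');c=J[130:330,220:440];b=cv2.resize(c,None,fx=1.35,fy=1.35,interpolation=cv2.INTER_CUBIC)
o=np.zeros((a.shape[0]+b.shape[0],783,3),np.uint8);o[:a.shape[0],:a.shape[1]]=a;o[a.shape[0]:,:b.shape[1]]=b
cv2.imwrite('pics/c1.png',o[:,:,::-1])
W=np.load('topW.npy')
def hsv(I):return cv2.cvtColor(I,cv2.COLOR_RGB2HSV)
def fit(n,W,I,x0,y0,x1,y1,zl,zh,cond=None):
    S=W[y0:y1,x0:x1];H=hsv(I)[y0:y1,x0:x1];m=(S[...,2]>zl)&(S[...,2]<zh)
    if cond:m&=cond(H)
    P=S[m];print(n,len(P))
    if len(P)<4:return
    r=cv2.minAreaRect(P[:,:2].astype(np.float32));
    u,s,v=np.linalg.svd(P[:,:2]-P[:,:2].mean(0),full_matrices=False)
    print('  mean',P.mean(0).round(1),'rect',np.round(r[0],1),np.round(r[1],1),round(r[2],1),'dir',v[0].round(3))
org=lambda H:(H[...,0]<18)&(H[...,1]>150)&(H[...,2]>120)
for n in('top','side'):
    W=np.load(n+'W.npy');I=np.load(n+'I.npy')
    if n=='top': b=[(345,205,425,240),(240,195,280,240)]
    else: b=[(320,230,380,305),(260,155,310,210)]
    fit(n+' handle',W,I,*b[0],46,70,org)
    fit(n+' fileall',W,I,*b[0],40,75)
    fit(n+' edge',W,I,*b[1],105,125)
    fit(n+' knob',W,I,*b[1],66,90)
    fit(n+' base',W,I,*b[1],8,20)
```

```text
top handle 196
  mean [ 434.2 -294.4   56.1] rect [ 443.3 -247.7] [206.9  54.6] 80.7 dir [-0.136 -0.991]
top fileall 465
  mean [ 444.9 -227.8   51.6] rect [ 445.8 -227. ] [248.4  55.1] 81.0 dir [0.159 0.987]
top edge 80
  mean [473.8 242.1 115.4] rect [474.8 242.8] [10.9 79.6] 84.1 dir [-0.995  0.099]
top knob 219
  mean [473.6 242.4  81.7] rect [474.3 253. ] [63.9 82.1] 84.0 dir [-0.998  0.055]
top base 283
  mean [470.6 203.4  13.1] rect [464.9 225.9] [133.1 141.9] 2.4 dir [-0.31  -0.951]
side handle 219
  mean [ 430.9 -302.6   55.9] rect [ 447.7 -250.3] [210.8  47.8] 84.7 dir [0.138 0.99 ]
side fileall 557
  mean [ 441.3 -242.7   51.8] rect [ 445.2 -229.6] [252.3  55.7] 81.8 dir [-0.165 -0.986]
side edge 91
  mean [472.2 237.1 112.7] rect [472.4 239.3] [17.  83.8] 85.4 dir [-0.995  0.096]
side knob 193
  mean [485.4 239.2  79.3] rect [522.7 272.4] [206.9  82.3] 33.5 dir [-0.85  -0.527]
side base 336
  mean [466.2 253.4  13.5] rect [482.5 284.9] [366.4 210.8] 59.9 dir [-0.095 -0.995]
```

View pics/c1.png

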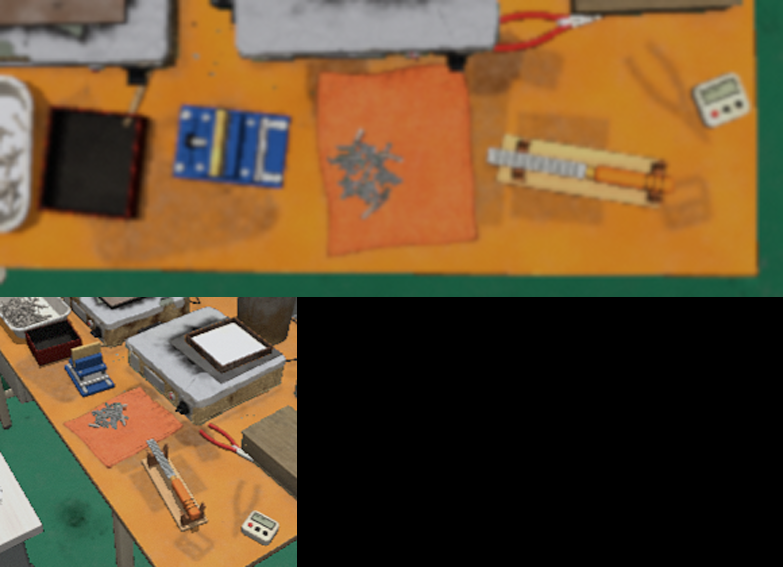

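send_rows(
  targets=[
    {"gripper": -1, "x": 2.4, "y": 3.2},
    {"gripper": -1, "x": 2.4, "y": 3.2},
    {"gripper": -1, "x": 2.4, "y": 3.2},
    {"gripper": -1, "x": 2.4, "y": 3.2},
    {"gripper": -1, "x": 2.4, "y": 3.2},
  ],
)

```text
$.targets[0]: bad value
```

Run:
```python
from h import *
print({k:np.round(v,3) for k,v in arm.read_state().items() if k in('clock','position','ee_rot','contact_force')})
for n in('top','side'):
    W=np.load(n+'W.npy');I=np.load(n+'I.npy');H=cv2.cvtColor(I,cv2.COLOR_RGB2HSV)
    b=(345,205,425,240) if n=='top' else (320,230,380,305)
    S=W[b[1]:b[3],b[0]:b[2]];H=H[b[1]:b[3],b[0]:b[2]]
    bl=S[(H[...,1]<70)&(H[...,2]>90)&(S[...,2]>42)&(S[...,2]<56)]
    ha=S[(H[...,0]<16)&(H[...,1]>170)&(H[...,2]>150)&(S[...,2]>53)&(S[...,2]<62)]
    for nm,P in(('blade',bl),('handle',ha)):
        m=np.median(P,0);v=np.linalg.svd(P[:,:2]-P[:,:2].mean(0))[2][0];t=(P[:,:2]-m[:2])@v
        print(n,nm,len(P),P.mean(0).round(1),v.round(3),'ends',(m[:2]+v*t.min()).round(1),(m[:2]+v*t.max()).round(1))
```

```text
{'clock': np.float64(0.6), 'position': array([276.751, 560.349, 231.331]), 'ee_rot': array([ 0.974, -0.227, -0.   , -0.   ]), 'contact_force': array([ 0.311, -0.091,  0.929])}
top blade 193 [ 454.8 -168.5   48. ] [-0.162 -0.987] ends [ 464.9 -105.8] [ 444.2 -231.9]
top handle 82 [ 434.3 -296.    56.9] [-0.143 -0.99 ] ends [ 441.  -245.2] [ 426.  -349.6]
side blade 185 [ 452.1 -172.3   48.4] [-0.155 -0.988] ends [ 463.1 -104.7] [ 442.8 -234.7]
side handle 153 [ 430.3 -302.4   57.2] [-0.133 -0.991] ends [ 436.9 -248.9] [ 423.1 -352.2]
```

send_rows(
  targets=[
    {"gripper": -1, "x": 2.4, "y": 3.2, "z": 0, "ax": 0, "ay": 0, "az": 0},
    {"gripper": -1, "x": 2.4, "y": 3.2, "z": 0, "ax": 0, "ay": 0, "az": 0},
    {"gripper": -1, "x": 2.4, "y": 3.2, "z": 0, "ax": 0, "ay": 0, "az": 0},
    {"gripper": -1, "x": 2.4, "y": 3.2, "z": 0, "ax": 0, "ay": 0, "az": 0},
    {"gripper": -1, "x": 2.4, "y": 3.2, "z": 0, "ax": 0, "ay": 0, "az": 0},
  ],
)

```text
clock: 1.02
position: [313.5, 361.9, 231.4]
ee_rot: [0.974, -0.227, 0.0, -0.0]
contact_force: [1.1, -0.2, 0.6]
gripper_width: 85.5
grasp_force: 0.0
```

Works as expected; on across the bench.

send_rows(
  targets=[
    {"gripper": -1, "x": 2.4, "y": 3.2, "z": 0, "ax": 0, "ay": 0, "az": 0},
    {"gripper": -1, "x": 2.4, "y": 3.2, "z": 0, "ax": 0, "ay": 0, "az": 0},
    {"gripper": -1, "x": 2.4, "y": 3.2, "z": 0, "ax": 0, "ay": 0, "az": 0},
    {"gripper": -1, "x": 2.4, "y": 3.2, "z": 0, "ax": 0, "ay": 0, "az": 0},
    {"gripper": -1, "x": 2.4, "y": 3.2, "z": 0, "ax": 0, "ay": 0, "az": 0},
  ],
)

```text
clock: 1.43
position: [350.0, 165.3, 231.7]
ee_rot: [0.974, -0.227, 0.0, -0.001]
contact_force: [1.1, -0.2, 0.6]
gripper_width: 85.2
grasp_force: 0.0
```

send_rows(
  targets=[
    {"gripper": -1, "x": 2.4, "y": 3.2, "z": 0, "ax": 0, "ay": 0, "az": 0},
    {"gripper": -1, "x": 2.4, "y": 3.2, "z": 0, "ax": 0, "ay": 0, "az": 0},
    {"gripper": -1, "x": 2.4, "y": 3.2, "z": 0, "ax": 0, "ay": 0, "az": 0},
    {"gripper": -1, "x": 2.4, "y": 3.2, "z": 0, "ax": 0, "ay": 0, "az": 0},
    {"gripper": -1, "x": 2.4, "y": 3.2, "z": 0, "ax": 0, "ay": 0, "az": 0},
  ],
)

```text
clock: 1.85
position: [386.8, -31.3, 232.0]
ee_rot: [0.974, -0.227, 0.001, -0.001]
contact_force: [1.2, 0.4, 0.6]
gripper_width: 85.8
grasp_force: 0.0
```

send_rows(
  targets=[
    {"gripper": -1, "x": 2.4, "y": 3.2, "z": 0, "ax": 0, "ay": 0, "az": 0},
    {"gripper": -1, "x": 2.4, "y": 3.2, "z": 0, "ax": 0, "ay": 0, "az": 0},
    {"gripper": -1, "x": 2.4, "y": 3.2, "z": 0, "ax": 0, "ay": 0, "az": 0},
    {"gripper": -1, "x": 2.4, "y": 3.2, "z": 0, "ax": 0, "ay": 0, "az": 0},
    {"gripper": -1, "x": 0, "y": 0, "z": 0, "ax": 0, "ay": 0, "az": 7},
  ],
)

```text
clock: 2.27
position: [417.0, -192.2, 231.2]
ee_rot: [0.957, -0.29, 0.0, 0.001]
contact_force: [0.1, -0.5, 0.5]
gripper_width: 85.7
grasp_force: 0.0
```

send_rows(
  targets=[
    {"gripper": -1, "x": 0, "y": 0, "z": 0, "ax": 0, "ay": 0, "az": 7},
    {"gripper": -1, "x": 0, "y": 0, "z": 0, "ax": 0, "ay": 0, "az": 7},
    {"gripper": -1, "x": 0, "y": 0, "z": 0, "ax": 0, "ay": 0, "az": 7},
    {"gripper": -1, "x": 0, "y": 0, "z": 0, "ax": 0, "ay": 0, "az": 7},
    {"gripper": -1, "x": 0, "y": 0, "z": 0, "ax": 0, "ay": 0, "az": 7},
  ],
)

```text
clock: 2.68
position: [416.3, -186.8, 231.5]
ee_rot: [0.826, -0.564, 0.0, -0.0]
contact_force: [-0.1, 0.2, -0.2]
gripper_width: 85.3
grasp_force: 0.0
```

send_rows(
  targets=[
    {"gripper": -1, "x": 0, "y": 0, "z": 0, "ax": 0, "ay": 0, "az": 7},
    {"gripper": -1, "x": 0, "y": 0, "z": 0, "ax": 0, "ay": 0, "az": 7},
    {"gripper": -1, "x": 0, "y": 0, "z": 0, "ax": 0, "ay": 0, "az": 7},
    {"gripper": -1, "x": 0, "y": 0, "z": 0, "ax": 0, "ay": 0, "az": 7},
    {"gripper": -1, "x": 0, "y": 0, "z": 0, "ax": 0, "ay": 0, "az": 0},
  ],
)

```text
clock: 3.1
position: [416.3, -186.7, 231.5]
ee_rot: [-0.667, 0.745, -0.0, 0.0]
contact_force: [0.2, 0.0, 0.7]
gripper_width: 85.1
grasp_force: 0.0
```

```bash
cat >> h.py <<'E'
from scipy.spatial.transform import Rotation as Ro
def go(p,yaw):
    "cm in tool axes and rotation (deg, tool axes) to reach TCP p with tool down, tool x at yaw deg"
    s=arm.read_state();R=Ro.from_quat(s['ee_rot']);y=np.radians(yaw)
    x=np.array([np.cos(y),np.sin(y),0]);z=np.array([0,0,-1.]);T=np.column_stack([x,np.cross(z,x),z])
    X=R.as_matrix()[:,0]
    print('t',round(s['clock'],2),'pos',s['position'].round(1),'yaw',round(np.degrees(np.arctan2(X[1],X[0])),2),'q',s['joints'].round(2),'F',s['contact_force'].round(2),'w',round(s['gripper_width'],1),round(s['grasp_force'],1))
    print('shift now-axes cm',(R.inv().apply(np.array(p)-s['position'])/10).round(2),'turn',(R.inv()*Ro.from_matrix(T)).as_rotvec(True).round(2),'shift in target axes',(T.T@(np.array(p)-s['position'])/10).round(2))
E
python3 -c "
from h import *
go([437.6,-268.8,26],-99.1)"
```

```text
t 3.1 pos [ 416.3 -186.7  231.5] yaw -96.4 q [-0.06  0.09 -0.38  0.   -1.09 -0.05] F [0.16 0.   0.73] w 85.1 0.0
shift now-axes cm [ 7.92 -3.02 20.55] turn [-0.03  0.    2.7 ] shift in target axes [ 7.77 -3.4  20.55]
```

send_rows(
  targets=[
    {"gripper": -1, "x": 0, "y": 0, "z": 0, "ax": 0, "ay": 0, "az": 2.7},
    {"gripper": -1, "x": 2.6, "y": -1.1, "z": 2, "ax": 0, "ay": 0, "az": 0},
    {"gripper": -1, "x": 2.6, "y": -1.1, "z": 2, "ax": 0, "ay": 0, "az": 0},
    {"gripper": -1, "x": 2.6, "y": -1.2, "z": 2, "ax": 0, "ay": 0, "az": 0},
    {"gripper": -1, "x": 0, "y": 0, "z": 3.5, "ax": 0, "ay": 0, "az": 0},
  ],
)

```text
clock: 3.52
position: [441.7, -273.3, 138.0]
ee_rot: [-0.65, 0.76, -0.004, 0.002]
contact_force: [1.4, -0.1, -0.2]
gripper_width: 85.2
grasp_force: 0.0
```

send_rows(
  targets=[
    {"gripper": -1, "x": 0, "y": 0, "z": 2.5, "ax": 0, "ay": 0, "az": 0},
    {"gripper": -1, "x": 0, "y": 0, "z": 2, "ax": 0, "ay": 0, "az": 0},
    {"gripper": -1, "x": 0, "y": 0, "z": 0, "ax": 0, "ay": 0, "az": 0},
  ],
)

```text
clock: 3.77
position: [434.7, -268.3, 87.2]
ee_rot: [-0.65, 0.76, 0.004, -0.002]
contact_force: [-0.8, -0.5, 0.0]
gripper_width: 85.4
grasp_force: 0.0
```

Run:
```python
from h import *
go([437.6,-268.8,26],-99.1)
a,d=grab('top');b,d2=grab('side')
o=np.hstack([cv2.resize(a[190:250,335:435],(500,300),interpolation=2),cv2.resize(b[215:315,310:410],(300,300),interpolation=2)])
cv2.imwrite('pics/g1.png',o[:,:,::-1])
```

```text
t 3.77 pos [ 434.7 -268.3   87.2] yaw -98.91 q [-0.24  0.36 -0.45 -0.   -0.77  0.08] F [-0.85 -0.47  0.02] w 85.4 0.0
shift now-axes cm [ 0.01 -0.35  6.12] turn [0.53 0.09 0.2 ] shift in target axes [ 0.   -0.3   6.12]
```

View pics/g1.png

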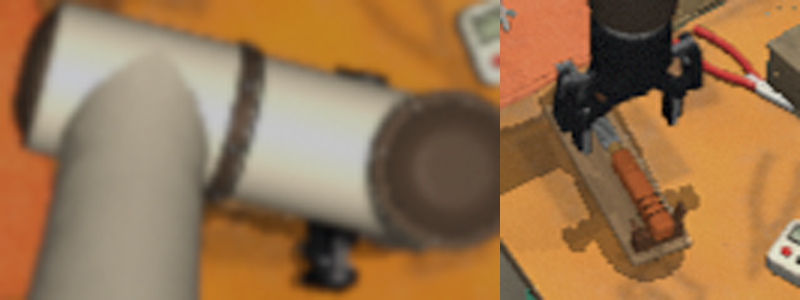

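send_rows(
  targets=[
    {"gripper": -1, "x": 0, "y": 0, "z": 2.5, "ax": 0, "ay": 0, "az": 0},
    {"gripper": -1, "x": 0, "y": 0, "z": 1.5, "ax": 0, "ay": 0, "az": 0},
    {"gripper": -1, "x": 0, "y": 0, "z": 0, "ax": 0, "ay": 0, "az": 0},
    {"gripper": -1, "x": 0, "y": 0, "z": 0, "ax": 0, "ay": 0, "az": 0},
  ],
)

```text
clock: 4.2
position: [438.7, -269.3, 52.7]
ee_rot: [-0.65, 0.76, -0.001, 0.0]
contact_force: [-0.3, 0.3, -0.2]
gripper_width: 85.7
grasp_force: 0.0
```

```bash
python3 -c "
from h import *
go([437.6,-268.8,26],-99.1)"
```

```text
t 4.2 pos [ 438.7 -269.3   52.7] yaw -98.89 q [-0.23  0.41 -0.49  0.   -0.68  0.08] F [-0.3   0.34 -0.21] w 85.7 0.0
shift now-axes cm [-0.03  0.12  2.67] turn [-0.11 -0.04  0.21] shift in target axes [-0.03  0.12  2.67]
```

send_rows(
  targets=[
    {"gripper": -1, "x": 0, "y": 0.1, "z": 1.5, "ax": 0, "ay": 0, "az": 0.2},
    {"gripper": -1, "x": 0, "y": 0, "z": 1.1, "ax": 0, "ay": 0, "az": 0},
    {"gripper": -1, "x": 0, "y": 0, "z": 0, "ax": 0, "ay": 0, "az": 0},
    {"gripper": -1, "x": 0, "y": 0, "z": 0, "ax": 0, "ay": 0, "az": 0},
  ],
)

```text
clock: 4.53
position: [437.9, -269.2, 26.8]
ee_rot: [-0.649, 0.761, -0.001, 0.001]
contact_force: [0.6, 0.3, 0.2]
gripper_width: 85.4
grasp_force: 0.0
```

send_rows(
  targets=[
    {"gripper": 1, "x": 0, "y": 0, "z": 0, "ax": 0, "ay": 0, "az": 0},
    {"gripper": 1, "x": 0, "y": 0, "z": 0, "ax": 0, "ay": 0, "az": 0},
    {"gripper": 1, "x": 0, "y": 0, "z": 0, "ax": 0, "ay": 0, "az": 0},
    {"gripper": 1, "x": 0, "y": 0, "z": 0, "ax": 0, "ay": 0, "az": 0},
    {"gripper": 1, "x": 0, "y": 0, "z": 0, "ax": 0, "ay": 0, "az": 0},
  ],
)

```text
clock: 4.95
position: [437.2, -269.1, 25.8]
ee_rot: [-0.648, 0.761, -0.001, 0.0]
contact_force: [0.5, 0.5, 0.9]
gripper_width: 25.6
grasp_force: 0.1
```

send_rows(
  targets=[
    {"gripper": 1, "x": 0, "y": 0, "z": 0, "ax": 0, "ay": 0, "az": 0},
    {"gripper": 1, "x": 0, "y": 0, "z": 0, "ax": 0, "ay": 0, "az": 0},
    {"gripper": 1, "x": 0, "y": 0, "z": 0, "ax": 0, "ay": 0, "az": 0},
    {"gripper": 1, "x": 0, "y": 0, "z": 0, "ax": 0, "ay": 0, "az": 0},
    {"gripper": 1, "x": 0, "y": 0, "z": 0, "ax": 0, "ay": 0, "az": 0},
  ],
)

```text
clock: 5.37
position: [437.6, -269.2, 26.0]
ee_rot: [-0.648, 0.761, -0.001, 0.0]
contact_force: [-0.5, 0.1, 4.5]
gripper_width: 21.5
grasp_force: 59.8
```

```bash
python3 -c "
from h import *
go([437.6,-268.8,26],-99.1)"
```

```text
t 5.37 pos [ 437.6 -269.2   26. ] yaw -99.16 q [-0.23  0.45 -0.51  0.   -0.61  0.07] F [-0.45  0.08  4.46] w 21.5 59.8
shift now-axes cm [-0.03  0.01 -0.  ] turn [-0.11 -0.02 -0.06] shift in target axes [-0.03  0.01 -0.  ]
```

send_rows(
  targets=[
    {"gripper": 1, "x": 0, "y": 0, "z": -0.5, "ax": 0, "ay": 0, "az": 0},
    {"gripper": 1, "x": 0, "y": 0, "z": -1.5, "ax": 0, "ay": 0, "az": 0},
    {"gripper": 1, "x": 0, "y": 0, "z": -2, "ax": 0, "ay": 0, "az": 0},
    {"gripper": 1, "x": 0, "y": 0, "z": -2, "ax": 0, "ay": 0, "az": 0},
    {"gripper": 1, "x": 0, "y": 0, "z": -2, "ax": 0, "ay": 0, "az": 0},
  ],
)

```text
clock: 5.78
position: [435.3, -268.4, 105.2]
ee_rot: [-0.648, 0.762, 0.002, -0.001]
contact_force: [1.0, 0.6, -1.8]
gripper_width: 21.1
grasp_force: 58.9
```

send_rows(
  targets=[
    {"gripper": 1, "x": 0, "y": 0, "z": -2, "ax": 0, "ay": 0, "az": 0},
    {"gripper": 1, "x": 0, "y": 0, "z": -2, "ax": 0, "ay": 0, "az": 0},
    {"gripper": 1, "x": 0, "y": 0, "z": -2, "ax": 0, "ay": 0, "az": 0},
    {"gripper": 1, "x": 0, "y": 0, "z": -1, "ax": 0, "ay": 0, "az": -3.4},
    {"gripper": 1, "x": 0, "y": 0, "z": 0, "ax": 0, "ay": 0, "az": 0},
  ],
)

```text
clock: 6.2
position: [437.3, -269.1, 177.2]
ee_rot: [-0.671, 0.742, -0.001, 0.001]
contact_force: [0.3, 0.6, -2.6]
gripper_width: 21.3
grasp_force: 59.0
```

Run:
```python
from h import *
go([459.1,96.7,135],-95.7)
a,d=grab('top');b,d2=grab('side')
o=np.hstack([cv2.resize(a[180:255,310:435],(500,300),interpolation=2),cv2.resize(b[190:310,290:410],(300,300),interpolation=2)])
cv2.imwrite('pics/g2.png',o[:,:,::-1])
```

```text
t 6.2 pos [ 437.3 -269.1  177.2] yaw -95.72 q [-0.24  0.24 -0.34  0.   -0.98  0.14] F [ 0.34  0.62 -2.63] w 21.3 59.0
shift now-axes cm [-36.62   1.49   4.19] turn [-0.18 -0.03 -0.02] shift in target axes [-36.62   1.46   4.22]
```

View pics/g2.png

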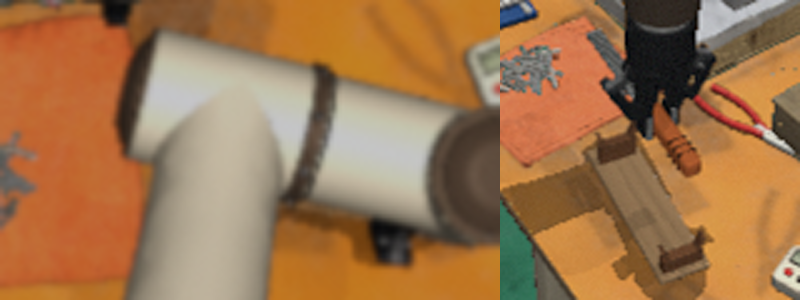

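send_rows(
  targets=[
    {"gripper": 1, "x": -1.5, "y": 0.1, "z": 0, "ax": 0, "ay": 0, "az": 0},
    {"gripper": 1, "x": -3, "y": 0.1, "z": 0, "ax": 0, "ay": 0, "az": 0},
    {"gripper": 1, "x": -3.5, "y": 0.1, "z": 0, "ax": 0, "ay": 0, "az": 0},
    {"gripper": 1, "x": -3.5, "y": 0.1, "z": 0, "ax": 0, "ay": 0, "az": 0},
    {"gripper": 1, "x": -3.5, "y": 0.2, "z": 0, "ax": 0, "ay": 0, "az": 0},
  ],
)

```text
clock: 6.72
position: [444.4, -117.8, 173.4]
ee_rot: [-0.67, 0.743, 0.001, -0.001]
contact_force: [1.4, -0.4, -2.1]
gripper_width: 21.0
grasp_force: 58.9
```

send_rows(
  targets=[
    {"gripper": 1, "x": -3.5, "y": 0.1, "z": 0, "ax": 0, "ay": 0, "az": 0},
    {"gripper": 1, "x": -3.5, "y": 0.1, "z": 0, "ax": 0, "ay": 0, "az": 0},
    {"gripper": 1, "x": -3.5, "y": 0.1, "z": 0, "ax": 0, "ay": 0, "az": 0},
    {"gripper": 1, "x": -3.5, "y": 0.1, "z": 0, "ax": 0, "ay": 0, "az": 0},
    {"gripper": 1, "x": -3.5, "y": 0.2, "z": 0, "ax": 0, "ay": 0, "az": 0},
  ],
)

```text
clock: 7.13
position: [456.1, 56.9, 173.6]
ee_rot: [-0.67, 0.742, 0.001, -0.002]
contact_force: [0.1, 0.3, -2.8]
gripper_width: 21.3
grasp_force: 58.9
```

send_rows(
  targets=[
    {"gripper": 1, "x": -2.5, "y": 0.1, "z": 0, "ax": 0, "ay": 0, "az": 0},
    {"gripper": 1, "x": -1.6, "y": 0.2, "z": 0, "ax": 0, "ay": 0, "az": 0},
    {"gripper": 1, "x": 0, "y": 0, "z": 1, "ax": 0, "ay": 0, "az": 0},
    {"gripper": 1, "x": 0, "y": 0, "z": 1, "ax": 0, "ay": 0, "az": 0},
    {"gripper": 1, "x": 0, "y": 0, "z": 1, "ax": 0, "ay": 0, "az": 0},
  ],
)

```text
clock: 7.55
position: [457.3, 96.7, 143.1]
ee_rot: [-0.67, 0.742, 0.001, -0.002]
contact_force: [-0.5, -0.4, -2.1]
gripper_width: 21.2
grasp_force: 59.0
```

send_rows(
  targets=[
    {"gripper": 1, "x": 0, "y": 0, "z": 1, "ax": 0, "ay": 0, "az": 0},
    {"gripper": 1, "x": 0, "y": 0, "z": 0, "ax": 0, "ay": 0, "az": 0},
    {"gripper": 1, "x": 0, "y": 0, "z": 0, "ax": 0, "ay": 0, "az": 0},
  ],
)

```text
clock: 7.8
position: [457.5, 96.1, 133.8]
ee_rot: [-0.67, 0.742, 0.0, -0.002]
contact_force: [0.6, -0.2, -1.4]
gripper_width: 21.2
grasp_force: 58.9
```

```bash
cat > m.py <<'E'
from h import *
import sys
go([459.1,96.7,98.5],-95.7)
a,d=grab('top');b,d2=grab('side')
o=np.hstack([cv2.resize(a[185:250,225:325],(460,300),interpolation=2),cv2.resize(b[145:215,255:335],(340,300),interpolation=2)])
cv2.imwrite('pics/%s.png'%sys.argv[1],o[:,:,::-1])
for n,I,D,bx in(('top',a,d,(225,185,325,250)),('side',b,d2,(250,140,340,220))):
    W=world(n,D)[bx[1]:bx[3],bx[0]:bx[2]];H=cv2.cvtColor(I,cv2.COLOR_RGB2HSV)[bx[1]:bx[3],bx[0]:bx[2]]
    P=W[(H[...,1]<70)&(H[...,2]>80)&(W[...,2]>105)&(W[...,2]<170)&(W[...,1]>110)&(W[...,1]<360)&(abs(W[...,0]-465)<40)]
    if len(P)>5:
        v=np.linalg.svd(P-P.mean(0),full_matrices=False)[2][0];t=(P-P.mean(0))@v
        print(n,'blade',len(P),P.mean(0).round(1),v.round(3),'ends',(P.mean(0)+v*t.min()).round(1),(P.mean(0)+v*t.max()).round(1))
    P=W[(H[...,0]>15)&(H[...,0]<35)&(H[...,1]>70)&(W[...,2]>85)&(W[...,2]<125)]
    if len(P)>5:
        Q=P[P[:,2]>np.percentile(P[:,2],90)-5]
        print(n,'plate',len(P),'top band',Q.mean(0).round(1),'z90',np.percentile(P[:,2],[50,90,98]).round(1))
E
python3 m.py v1
```

```text
t 7.8 pos [457.5  96.1 133.8] yaw -95.83 q [ 0.56  0.22 -0.5  -0.   -0.85 -0.66] F [ 0.65 -0.18 -1.43] w 21.2 58.9
shift now-axes cm [-0.09 -0.16  3.52] turn [ 0.21 -0.15 -0.14] shift in target axes [-0.08 -0.15  3.53]
top blade 81 [474.1 241.1 153. ] [-0.033  0.937 -0.349] ends [475.  214.6 162.9] [473.3 262.7 144.9]
top plate 36 top band [499.2 238.9 117.1] z90 [113.4 119.3 119.9]
side blade 38 [466.3 221.8 155.8] [-0.199 -0.98   0.03 ] ends [474.5 262.2 154.6] [453.4 158.4 157.8]
side plate 73 top band [443.  238.9 115.8] z90 [101.3 116.5 119.6]
```

View pics/v1.png

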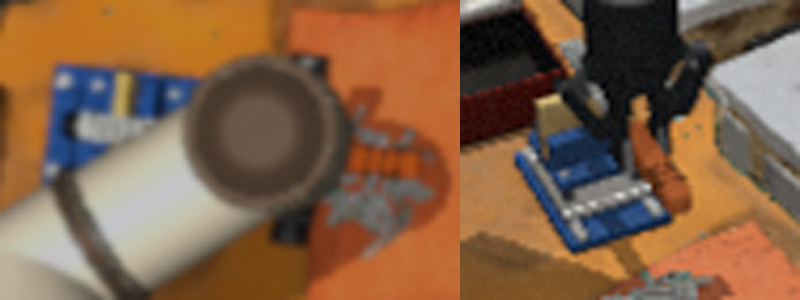

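send_rows(
  targets=[
    {"gripper": 1, "x": 0, "y": -0.1, "z": 1, "ax": 0, "ay": 0, "az": 0},
    {"gripper": 1, "x": 0, "y": 0, "z": 1, "ax": 0, "ay": 0, "az": 0},
    {"gripper": 1, "x": 0, "y": 0, "z": 0.7, "ax": 0, "ay": 0, "az": 0},
    {"gripper": 1, "x": 0, "y": 0, "z": 0, "ax": 0, "ay": 0, "az": 0},
    {"gripper": 1, "x": 0, "y": 0, "z": 0, "ax": 0, "ay": 0, "az": 0},
  ],
)

```text
clock: 8.32
position: [459.8, 96.6, 108.4]
ee_rot: [-0.67, 0.742, -0.0, -0.0]
contact_force: [0.1, -0.1, -1.7]
gripper_width: 21.3
grasp_force: 59.0
```

```bash
cat >> h.py <<'E'
def st():
    s=arm.read_state();R=Ro.from_quat(s['ee_rot']).as_matrix()
    e=np.array([473.5,240.5]);d=np.array([.099,.995])
    print('t',round(s['clock'],2),s['position'].round(1),'est tip past',round((s['position'][:2]-e)@d+165,1),'tilt',R[2,:2].round(3),'F',s['contact_force'].round(2),'tq',s['wrist_torque'].round(3),'w',round(s['gripper_width'],1))
E
python3 -c "
from h import *
st()"
```

```text
t 8.32 [459.8  96.6 108.4] est tip past 20.4 tilt [0. 0.] F [ 0.13 -0.07 -1.74] tq [ 0.023  0.016 -0.007] w 21.3
```

send_rows(
  targets=[
    {"gripper": 1, "x": 0, "y": 0, "z": 0.4, "ax": 0, "ay": 0, "az": 0},
    {"gripper": 1, "x": 0, "y": 0, "z": 0, "ax": 0, "ay": 0, "az": 0},
    {"gripper": 1, "x": 0, "y": 0, "z": 0, "ax": 0, "ay": 0, "az": 0},
  ],
)

```text
clock: 8.57
position: [459.8, 96.7, 104.5]
ee_rot: [-0.671, 0.742, -0.0, 0.0]
contact_force: [-0.7, 0.2, -2.0]
gripper_width: 21.0
grasp_force: 59.0
```

```bash
python3 -c "
from h import *
st()"
```

```text
t 8.57 [459.8  96.7 104.5] est tip past 20.5 tilt [-0. -0.] F [-0.71  0.16 -2.02] tq [-0.08  -0.023 -0.047] w 21.0
```

send_rows(
  targets=[
    {"gripper": 1, "x": 0, "y": 0, "z": 0.3, "ax": 0, "ay": 0, "az": 0},
    {"gripper": 1, "x": 0, "y": 0, "z": 0, "ax": 0, "ay": 0, "az": 0},
    {"gripper": 1, "x": 0, "y": 0, "z": 0, "ax": 0, "ay": 0, "az": 0},
  ],
)

```text
clock: 8.82
position: [459.6, 96.6, 101.2]
ee_rot: [-0.67, 0.742, 0.0, -0.0]
contact_force: [0.0, -0.7, -1.9]
gripper_width: 21.4
grasp_force: 59.0
```

```bash
python3 -c "
from h import *
st()"
```

```text
t 8.82 [459.6  96.6 101.2] est tip past 20.4 tilt [0. 0.] F [ 0.02 -0.73 -1.87] tq [-0.074 -0.007 -0.014] w 21.4
```

send_rows(
  targets=[
    {"gripper": 1, "x": 0, "y": 0, "z": 0.3, "ax": 0, "ay": 0, "az": 0},
    {"gripper": 1, "x": 0, "y": 0, "z": 0, "ax": 0, "ay": 0, "az": 0},
    {"gripper": 1, "x": 0, "y": 0, "z": 0, "ax": 0, "ay": 0, "az": 0},
  ],
)

```text
clock: 9.07
position: [459.9, 96.7, 98.3]
ee_rot: [-0.671, 0.742, -0.0, 0.0]
contact_force: [0.1, -0.5, -1.1]
gripper_width: 20.8
grasp_force: 59.1
```

```bash
python3 -c "
from h import *
st()"
```

```text
t 9.07 [459.9  96.7  98.3] est tip past 20.6 tilt [-0. -0.] F [ 0.13 -0.52 -1.12] tq [ 0.092 -0.015 -0.032] w 20.8
```

send_rows(
  targets=[
    {"gripper": 1, "x": 0, "y": 0, "z": 0.2, "ax": 0, "ay": 0, "az": 0},
    {"gripper": 1, "x": 0, "y": 0, "z": 0, "ax": 0, "ay": 0, "az": 0},
    {"gripper": 1, "x": 0, "y": 0, "z": 0, "ax": 0, "ay": 0, "az": 0},
  ],
)

```text
clock: 9.32
position: [459.9, 96.7, 96.4]
ee_rot: [-0.671, 0.742, -0.0, 0.0]
contact_force: [-0.7, -0.0, -0.8]
gripper_width: 21.0
grasp_force: 59.1
```

```bash
python3 -c "
from h import *
st()"
```

```text
t 9.32 [459.9  96.7  96.4] est tip past 20.6 tilt [-0. -0.] F [-0.74 -0.03 -0.82] tq [ 0.215 -0.018 -0.004] w 21.0
```

send_rows(
  targets=[
    {"gripper": 1, "x": 0, "y": 0, "z": 0.15, "ax": 0, "ay": 0, "az": 0},
    {"gripper": 1, "x": 0, "y": 0, "z": 0, "ax": 0, "ay": 0, "az": 0},
    {"gripper": 1, "x": 0, "y": 0, "z": 0, "ax": 0, "ay": 0, "az": 0},
  ],
)

```text
clock: 9.57
position: [459.9, 96.7, 94.9]
ee_rot: [-0.671, 0.742, -0.0, 0.0]
contact_force: [0.4, -1.0, 0.0]
gripper_width: 21.3
grasp_force: 59.2
```

```bash
python3 -c "
from h import *
st()"
```

```text
t 9.57 [459.9  96.7  94.9] est tip past 20.6 tilt [-0. -0.] F [ 0.36 -1.05  0.05] tq [ 0.247 -0.084 -0.062] w 21.3
```

send_rows(
  targets=[
    {"gripper": 1, "x": -0.3, "y": 0, "z": 0, "ax": 0, "ay": 0, "az": 0},
    {"gripper": 1, "x": -0.5, "y": 0, "z": 0, "ax": 0, "ay": 0, "az": 0},
    {"gripper": 1, "x": -0.5, "y": 0, "z": 0, "ax": 0, "ay": 0, "az": 0},
    {"gripper": 1, "x": -0.5, "y": 0, "z": 0, "ax": 0, "ay": 0, "az": 0},
    {"gripper": 1, "x": -0.5, "y": 0, "z": 0, "ax": 0, "ay": 0, "az": 0},
  ],
)

```text
clock: 9.98
position: [462.1, 120.1, 94.8]
ee_rot: [-0.671, 0.742, -0.0, -0.0]
contact_force: [0.1, -1.4, 0.2]
gripper_width: 21.2
grasp_force: 59.2
```

```bash
python3 -c "
from h import *
st()"
```

```text
t 9.98 [462.1 120.1  94.8] est tip past 44.1 tilt [0. 0.] F [ 0.12 -1.37  0.16] tq [-0.108 -0.048 -0.02 ] w 21.2
```

send_rows(
  targets=[
    {"gripper": 1, "x": -0.5, "y": 0, "z": 0, "ax": 0, "ay": 0, "az": 0},
    {"gripper": 1, "x": -0.5, "y": 0, "z": 0, "ax": 0, "ay": 0, "az": 0},
    {"gripper": 1, "x": -0.5, "y": 0, "z": 0, "ax": 0, "ay": 0, "az": 0},
    {"gripper": 1, "x": -0.5, "y": 0, "z": 0, "ax": 0, "ay": 0, "az": 0},
    {"gripper": 1, "x": -0.5, "y": 0, "z": 0, "ax": 0, "ay": 0, "az": 0},
  ],
)

```text
clock: 10.4
position: [464.6, 144.9, 94.8]
ee_rot: [-0.671, 0.742, -0.0, -0.0]
contact_force: [0.7, -1.0, -0.4]
gripper_width: 21.6
grasp_force: 59.2
```

```bash
python3 -c "
from h import *
st()"
```

```text
t 10.4 [464.6 144.9  94.8] est tip past 69.0 tilt [0. 0.] F [ 0.74 -0.97 -0.37] tq [-0.219  0.056 -0.029] w 21.6
```

send_rows(
  targets=[
    {"gripper": 1, "x": -0.5, "y": 0, "z": 0, "ax": 0, "ay": 0, "az": 0},
    {"gripper": 1, "x": -0.5, "y": 0, "z": 0, "ax": 0, "ay": 0, "az": 0},
    {"gripper": 1, "x": -0.5, "y": 0, "z": 0, "ax": 0, "ay": 0, "az": 0},
    {"gripper": 1, "x": -0.5, "y": 0, "z": 0, "ax": 0, "ay": 0, "az": 0},
    {"gripper": 1, "x": -0.5, "y": 0, "z": 0, "ax": 0, "ay": 0, "az": 0},
  ],
)

```text
clock: 10.82
position: [467.1, 169.7, 94.8]
ee_rot: [-0.67, 0.742, -0.0, -0.0]
contact_force: [-0.6, -0.8, -0.3]
gripper_width: 21.5
grasp_force: 59.3
```

```bash
python3 m.py s1; python3 -c "
from h import *
st()"
```

```text
t 10.82 pos [467.1 169.7  94.8] yaw -95.79 q [ 0.68  0.32 -0.48  0.   -0.77 -0.78] F [-0.57 -0.77 -0.32] w 21.5 59.3
shift now-axes cm [ 7.35  0.06 -0.37] turn [ 0.   -0.   -0.09] shift in target axes [ 7.35  0.07 -0.37]
top blade 54 [483.1 312.3 117.7] [0.015 1.    0.014] ends [482.7 292.  117.4] [483.3 327.5 117.9]
side blade 40 [470.6 269.8 119.5] [-0.142 -0.989  0.031] ends [480.4 338.  117.4] [453.8 152.6 123.1]
side plate 60 top band [463.1 236.3 113. ] z90 [ 97.8 112.5 118.1]
t 10.92 [467.5 170.4  94.9] est tip past 94.7 tilt [-0.001 -0.001] F [-0.85  2.09 -0.68] tq [0.532 0.173 0.06 ] w 21.3
```

View pics/s1.png

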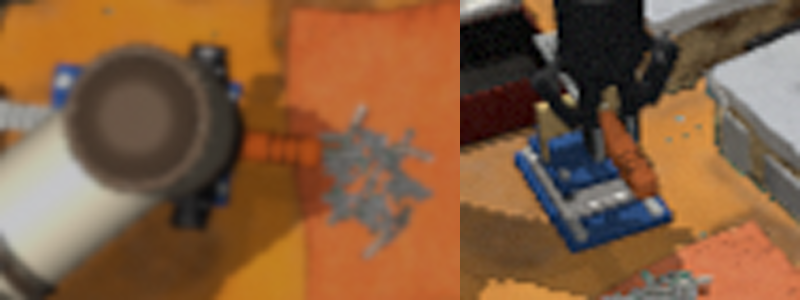

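send_rows(
  targets=[
    {"gripper": 1, "x": -0.1, "y": 0, "z": -0.2, "ax": 0, "ay": 0, "az": 0},
    {"gripper": 1, "x": -0.1, "y": 0, "z": -0.4, "ax": 0, "ay": 0, "az": 0},
    {"gripper": 1, "x": 0, "y": 0, "z": -0.8, "ax": 0, "ay": 0, "az": 0},
    {"gripper": 1, "x": 0, "y": 0, "z": -1, "ax": 0, "ay": 0, "az": 0},
    {"gripper": 1, "x": 0, "y": 0, "z": 0, "ax": 0, "ay": 0, "az": 0},
  ],
)

```text
clock: 11.33
position: [468.3, 171.8, 120.9]
ee_rot: [-0.671, 0.742, -0.0, 0.002]
contact_force: [0.0, 0.7, -2.3]
gripper_width: 21.3
grasp_force: 59.0
```

send_rows(
  targets=[
    {"gripper": 1, "x": 0, "y": 0, "z": 0, "ax": 0, "ay": 0, "az": 0},
    {"gripper": 1, "x": 0, "y": 0, "z": 0, "ax": 0, "ay": 0, "az": 0},
  ],
)

```text
clock: 11.5
position: [466.9, 171.0, 118.6]
ee_rot: [-0.67, 0.742, 0.0, -0.0]
contact_force: [-0.1, -0.2, -2.4]
gripper_width: 21.2
grasp_force: 59.0
```

```bash
python3 -c "
from h import *
st()"; python3 m.py l1
```

```text
t 11.5 [466.9 171.  118.6] est tip past 95.2 tilt [0.    0.001] F [-0.12 -0.21 -2.43] tq [-0.001  0.013  0.038] w 21.2
t 11.5 pos [466.9 171.  118.6] yaw -95.81 q [ 0.68  0.29 -0.46 -0.   -0.83 -0.78] F [-0.12 -0.21 -2.43] w 21.2 59.0
shift now-axes cm [7.47 0.03 2.02] turn [ 0.03 -0.01 -0.11] shift in target axes [7.47 0.04 2.01]
top blade 42 [483.1 309.9 141. ] [-0.122  0.992  0.022] ends [485.4 290.9 140.5] [481.5 322.7 141.3]
side blade 41 [469.2 261.6 142.2] [-0.124 -0.992  0.017] ends [478.5 335.4 140.9] [456.4 159.4 143.9]
side plate 74 top band [460.1 239.7 116.1] z90 [102.  116.5 118.7]
```

send_rows(
  targets=[
    {"gripper": 1, "x": 1, "y": 0, "z": 0, "ax": 0, "ay": 0, "az": 0},
    {"gripper": 1, "x": 2, "y": 0, "z": 0, "ax": 0, "ay": 0, "az": 0},
    {"gripper": 1, "x": 2, "y": 0, "z": 0, "ax": 0, "ay": 0, "az": 0},
    {"gripper": 1, "x": 1.5, "y": 0, "z": 0, "ax": 0, "ay": 0, "az": 0},
    {"gripper": 1, "x": 0.9, "y": 0, "z": 0, "ax": 0, "ay": 0, "az": 0},
  ],
)

```text
clock: 12.02
position: [458.8, 95.5, 118.4]
ee_rot: [-0.67, 0.742, 0.0, -0.001]
contact_force: [-0.2, -0.6, -1.7]
gripper_width: 21.1
grasp_force: 59.0
```

send_rows(
  targets=[
    {"gripper": 1, "x": 0, "y": 0, "z": 0, "ax": 0, "ay": 0, "az": 0},
    {"gripper": 1, "x": 0, "y": 0, "z": 0, "ax": 0, "ay": 0, "az": 0},
    {"gripper": 1, "x": 0, "y": 0, "z": 0.7, "ax": 0, "ay": 0, "az": 0},
    {"gripper": 1, "x": 0, "y": 0, "z": 0.7, "ax": 0, "ay": 0, "az": 0},
    {"gripper": 1, "x": 0, "y": 0, "z": 0.2, "ax": 0, "ay": 0, "az": 0},
  ],
)

```text
clock: 12.43
position: [459.0, 97.8, 101.3]
ee_rot: [-0.671, 0.742, 0.0, -0.001]
contact_force: [-0.7, 0.5, -2.7]
gripper_width: 21.2
grasp_force: 59.0
```

send_rows(
  targets=[
    {"gripper": 1, "x": 0, "y": 0, "z": 0, "ax": 0, "ay": 0, "az": 0},
    {"gripper": 1, "x": 0, "y": 0, "z": 0, "ax": 0, "ay": 0, "az": 0},
  ],
)

```text
clock: 12.6
position: [459.7, 97.9, 102.4]
ee_rot: [-0.671, 0.742, 0.0, -0.0]
contact_force: [0.7, -0.7, -2.0]
gripper_width: 21.3
grasp_force: 59.0
```

```bash
python3 -c "
from h import *
st()"
```

```text
t 12.6 [459.7  97.9 102.4] est tip past 21.7 tilt [0.001 0.001] F [ 0.66 -0.7  -1.96] tq [-0.029  0.014 -0.008] w 21.3
```

Second landing to about z 94.7, as before.

send_rows(
  targets=[
    {"gripper": 1, "x": 0, "y": 0, "z": 0.3, "ax": 0, "ay": 0, "az": 0},
    {"gripper": 1, "x": 0, "y": 0, "z": 0.2, "ax": 0, "ay": 0, "az": 0},
    {"gripper": 1, "x": 0, "y": 0, "z": 0.2, "ax": 0, "ay": 0, "az": 0},
    {"gripper": 1, "x": 0, "y": 0, "z": 0.1, "ax": 0, "ay": 0, "az": 0},
    {"gripper": 1, "x": 0, "y": 0, "z": 0, "ax": 0, "ay": 0, "az": 0},
  ],
)

```text
clock: 13.02
position: [460.2, 98.0, 94.9]
ee_rot: [-0.671, 0.742, -0.0, 0.001]
contact_force: [-0.2, 1.4, 0.2]
gripper_width: 21.0
grasp_force: 59.2
```

send_rows(
  targets=[
    {"gripper": 1, "x": 0, "y": 0, "z": 0, "ax": 0, "ay": 0, "az": 0},
    {"gripper": 1, "x": 0, "y": 0, "z": 0, "ax": 0, "ay": 0, "az": 0},
  ],
)

```text
clock: 13.18
position: [460.2, 97.9, 95.1]
ee_rot: [-0.671, 0.742, -0.0, 0.001]
contact_force: [0.1, 1.5, -0.9]
gripper_width: 21.1
grasp_force: 59.2
```

```bash
python3 -c "
from h import *
st()"
```

```text
t 13.18 [460.2  97.9  95.1] est tip past 21.8 tilt [-0.001 -0.001] F [ 0.13  1.45 -0.91] tq [ 0.594 -0.012  0.049] w 21.1
```

send_rows(
  targets=[
    {"gripper": 1, "x": -0.3, "y": 0, "z": 0.05, "ax": 0, "ay": 0, "az": 0},
    {"gripper": 1, "x": -0.5, "y": 0, "z": 0, "ax": 0, "ay": 0, "az": 0},
    {"gripper": 1, "x": -0.5, "y": 0, "z": 0, "ax": 0, "ay": 0, "az": 0},
    {"gripper": 1, "x": -0.5, "y": 0, "z": 0, "ax": 0, "ay": 0, "az": 0},
    {"gripper": 1, "x": -0.5, "y": 0, "z": 0, "ax": 0, "ay": 0, "az": 0},
  ],
)

```text
clock: 13.6
position: [462.2, 121.0, 94.3]
ee_rot: [-0.671, 0.742, -0.0, -0.0]
contact_force: [0.1, -1.9, -0.1]
gripper_width: 21.2
grasp_force: 59.2
```

```bash
python3 -c "
from h import *
st()"
```

```text
t 13.6 [462.2 121.   94.3] est tip past 45.0 tilt [0. 0.] F [ 0.11 -1.92 -0.05] tq [-0.162  0.    -0.01 ] w 21.2
```

send_rows(
  targets=[
    {"gripper": 1, "x": -0.5, "y": 0, "z": 0, "ax": 0, "ay": 0, "az": 0},
    {"gripper": 1, "x": -0.5, "y": 0, "z": 0, "ax": 0, "ay": 0, "az": 0},
    {"gripper": 1, "x": -0.5, "y": 0, "z": 0, "ax": 0, "ay": 0, "az": 0},
    {"gripper": 1, "x": -0.5, "y": 0, "z": 0, "ax": 0, "ay": 0, "az": 0},
    {"gripper": 1, "x": -0.5, "y": 0, "z": 0, "ax": 0, "ay": 0, "az": 0},
  ],
)

```text
clock: 14.02
position: [464.7, 145.9, 94.3]
ee_rot: [-0.671, 0.742, -0.0, -0.0]
contact_force: [-0.8, -1.6, 0.4]
gripper_width: 21.1
grasp_force: 59.3
```

send_rows(
  targets=[
    {"gripper": 1, "x": -0.5, "y": 0, "z": 0, "ax": 0, "ay": 0, "az": 0},
    {"gripper": 1, "x": -0.5, "y": 0, "z": 0, "ax": 0, "ay": 0, "az": 0},
    {"gripper": 1, "x": -0.5, "y": 0, "z": 0, "ax": 0, "ay": 0, "az": 0},
    {"gripper": 1, "x": -0.5, "y": 0, "z": 0, "ax": 0, "ay": 0, "az": 0},
    {"gripper": 1, "x": -0.5, "y": 0, "z": 0, "ax": 0, "ay": 0, "az": 0},
  ],
)

```text
clock: 14.43
position: [467.2, 170.7, 94.3]
ee_rot: [-0.671, 0.742, -0.0, -0.0]
contact_force: [-0.0, -1.8, -0.4]
gripper_width: 20.8
grasp_force: 59.3
```

```bash
python3 m.py s2; python3 -c "
from h import *
st()"
```

```text
t 14.43 pos [467.2 170.7  94.3] yaw -95.79 q [ 0.68  0.32 -0.48  0.   -0.76 -0.78] F [-0.02 -1.82 -0.36] w 20.8 59.3
shift now-axes cm [ 7.45  0.06 -0.42] turn [ 0.   -0.01 -0.09] shift in target axes [ 7.45  0.07 -0.42]
top blade 54 [483.3 312.4 117.4] [-0.009  0.999  0.043] ends [483.4 293.  116.6] [483.1 327.7 118.1]
side blade 40 [470.3 265.  118.8] [-0.131 -0.991  0.028] ends [479.6 335.6 116.8] [455.5 153.6 122. ]
side plate 55 top band [460.5 232.2 113.3] z90 [102.  113.4 121.8]
t 14.53 [467.5 171.4  94.3] est tip past 95.7 tilt [-0.001 -0.001] F [0.15 1.54 0.92] tq [0.455 0.202 0.092] w 21.3
```

send_rows(
  targets=[
    {"gripper": 1, "x": -0.1, "y": 0, "z": -0.2, "ax": 0, "ay": 0, "az": 0},
    {"gripper": 1, "x": -0.1, "y": 0, "z": -0.4, "ax": 0, "ay": 0, "az": 0},
    {"gripper": 1, "x": 0, "y": 0, "z": -0.8, "ax": 0, "ay": 0, "az": 0},
    {"gripper": 1, "x": 0, "y": 0, "z": -1, "ax": 0, "ay": 0, "az": 0},
    {"gripper": 1, "x": 0, "y": 0, "z": 0, "ax": 0, "ay": 0, "az": 0},
  ],
)

```text
clock: 14.95
position: [468.4, 172.8, 120.3]
ee_rot: [-0.671, 0.742, -0.0, 0.002]
contact_force: [-0.2, 0.2, -1.8]
gripper_width: 20.9
grasp_force: 59.0
```

send_rows(
  targets=[
    {"gripper": 1, "x": 0, "y": 0, "z": 0, "ax": 0, "ay": 0, "az": 0},
    {"gripper": 1, "x": 0, "y": 0, "z": 0, "ax": 0, "ay": 0, "az": 0},
  ],
)

```text
clock: 15.12
position: [467.0, 172.0, 118.1]
ee_rot: [-0.67, 0.742, 0.0, -0.0]
contact_force: [-0.1, 0.5, -2.8]
gripper_width: 21.1
grasp_force: 59.0
```

```bash
python3 m.py l2; python3 -c "
from h import *
st(); go([437.6,-269.2,177],-99.16)"
```

```text
t 15.12 pos [467.  172.  118.1] yaw -95.81 q [ 0.68  0.29 -0.46 -0.   -0.83 -0.78] F [-0.07  0.49 -2.77] w 21.1 59.0
shift now-axes cm [7.57 0.02 1.96] turn [ 0.04 -0.01 -0.11] shift in target axes [7.57 0.04 1.96]
top blade 40 [483.3 310.7 140. ] [-0.169  0.985 -0.024] ends [486.7 291.  140.5] [481.3 322.5 139.8]
side blade 39 [469.2 265.2 141.2] [-0.136 -0.991  0.016] ends [479.3 338.9 140.1] [454.5 158.7 143. ]
side plate 75 top band [454.8 240.4 115.1] z90 [100.6 115.2 119.5]
t 15.22 [467.  171.9 117.8] est tip past 96.1 tilt [0.001 0.001] F [ 0.3   0.49 -1.95] tq [-0.062  0.015  0.025] w 21.2
t 15.22 pos [467.  171.9 117.8] yaw -95.8 q [ 0.68  0.29 -0.46 -0.   -0.83 -0.78] F [ 0.3   0.49 -1.95] w 21.2 59.0
shift now-axes cm [44.19 -1.53 -5.89] turn [ 0.05 -0.04  3.36] shift in target axes [44.02 -4.12 -5.92]
```

View pics/l2.png

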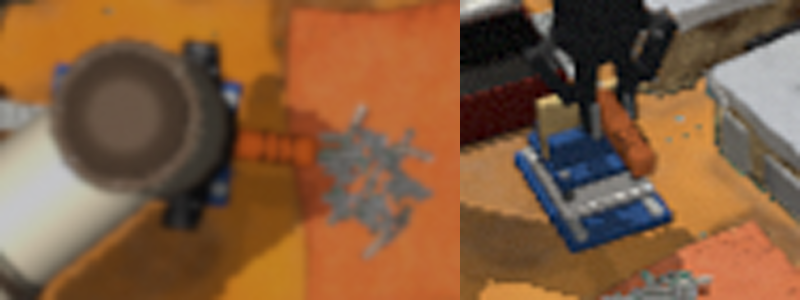

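send_rows(
  targets=[
    {"gripper": 1, "x": 0, "y": 0, "z": -2, "ax": 0, "ay": 0, "az": 0},
    {"gripper": 1, "x": 0, "y": 0, "z": -2, "ax": 0, "ay": 0, "az": 0},
    {"gripper": 1, "x": 0, "y": 0, "z": -1.9, "ax": 0, "ay": 0, "az": 0},
    {"gripper": 1, "x": 2, "y": -0.1, "z": 0, "ax": 0, "ay": 0, "az": 0},
    {"gripper": 1, "x": 3.5, "y": -0.1, "z": 0, "ax": 0, "ay": 0, "az": 0},
  ],
)

```text
clock: 15.63
position: [465.3, 119.2, 178.3]
ee_rot: [-0.672, 0.741, -0.0, 0.002]
contact_force: [0.7, 0.5, -2.1]
gripper_width: 20.9
grasp_force: 59.0
```

send_rows(
  targets=[
    {"gripper": 1, "x": 3.5, "y": -0.1, "z": 0, "ax": 0, "ay": 0, "az": 0},
    {"gripper": 1, "x": 3.5, "y": -0.1, "z": 0, "ax": 0, "ay": 0, "az": 0},
    {"gripper": 1, "x": 3.5, "y": -0.1, "z": 0, "ax": 0, "ay": 0, "az": 0},
    {"gripper": 1, "x": 3.5, "y": -0.1, "z": 0, "ax": 0, "ay": 0, "az": 0},
    {"gripper": 1, "x": 3.5, "y": -0.1, "z": 0, "ax": 0, "ay": 0, "az": 0},
  ],
)

```text
clock: 16.05
position: [450.4, -58.9, 177.0]
ee_rot: [-0.671, 0.742, 0.0, -0.0]
contact_force: [0.4, -0.1, -2.4]
gripper_width: 21.2
grasp_force: 59.0
```

send_rows(
  targets=[
    {"gripper": 1, "x": 3.5, "y": -0.1, "z": 0, "ax": 0, "ay": 0, "az": 0},
    {"gripper": 1, "x": 3.5, "y": -0.1, "z": 0, "ax": 0, "ay": 0, "az": 0},
    {"gripper": 1, "x": 3.5, "y": -0.1, "z": 0, "ax": 0, "ay": 0, "az": 0},
    {"gripper": 1, "x": 3.5, "y": -0.2, "z": 0, "ax": 0, "ay": 0, "az": 0},
    {"gripper": 1, "x": 3.5, "y": -0.2, "z": 0, "ax": 0, "ay": 0, "az": 0},
  ],
)

```text
clock: 16.47
position: [439.7, -233.7, 176.9]
ee_rot: [-0.67, 0.742, 0.0, -0.0]
contact_force: [1.3, -0.1, -2.7]
gripper_width: 20.8
grasp_force: 59.0
```

send_rows(
  targets=[
    {"gripper": 1, "x": 2.5, "y": -0.2, "z": 0, "ax": 0, "ay": 0, "az": 0},
    {"gripper": 1, "x": 1.2, "y": 0, "z": 0, "ax": 0, "ay": 0, "az": 0},
    {"gripper": 1, "x": 0, "y": 0, "z": 0, "ax": 0, "ay": 0, "az": 3.3},
    {"gripper": 1, "x": 0, "y": 0, "z": 0, "ax": 0, "ay": 0, "az": 0},
    {"gripper": 1, "x": 0, "y": 0, "z": 0, "ax": 0, "ay": 0, "az": 0},
  ],
)

```text
clock: 16.88
position: [438.4, -268.8, 176.8]
ee_rot: [-0.649, 0.761, 0.001, -0.0]
contact_force: [0.2, -0.1, -2.0]
gripper_width: 21.3
grasp_force: 59.0
```

```bash
python3 -c "
from h import *
st(); go([437.6,-269.2,60],-99.16)"
```

```text
t 16.88 [ 438.4 -268.8  176.8] est tip past -345.2 tilt [-0.     0.001] F [ 0.21 -0.15 -1.98] tq [-0.09  -0.013  0.033] w 21.3
t 16.88 pos [ 438.4 -268.8  176.8] yaw -99.02 q [-0.23  0.25 -0.34 -0.   -0.98  0.08] F [ 0.21 -0.15 -1.98] w 21.3 59.0
shift now-axes cm [ 0.06  0.06 11.68] turn [0.06 0.02 0.14] shift in target axes [ 0.05  0.07 11.68]
```

send_rows(
  targets=[
    {"gripper": 1, "x": 0, "y": 0, "z": 2.5, "ax": 0, "ay": 0, "az": 0.1},
    {"gripper": 1, "x": 0, "y": 0, "z": 3, "ax": 0, "ay": 0, "az": 0},
    {"gripper": 1, "x": 0, "y": 0, "z": 3, "ax": 0, "ay": 0, "az": 0},
    {"gripper": 1, "x": 0, "y": 0, "z": 2, "ax": 0, "ay": 0, "az": 0},
    {"gripper": 1, "x": 0, "y": 0, "z": 1.1, "ax": 0, "ay": 0, "az": 0},
  ],
)

```text
clock: 17.3
position: [437.1, -267.6, 58.6]
ee_rot: [-0.649, 0.761, 0.002, -0.001]
contact_force: [-0.7, -0.7, -1.8]
gripper_width: 21.1
grasp_force: 59.0
```

send_rows(
  targets=[
    {"gripper": 1, "x": 0, "y": 0, "z": 0, "ax": 0, "ay": 0, "az": 0},
    {"gripper": 1, "x": 0, "y": 0, "z": 0, "ax": 0, "ay": 0, "az": 0},
    {"gripper": 1, "x": 0, "y": 0, "z": 0, "ax": 0, "ay": 0, "az": 0},
  ],
)

```text
clock: 17.55
position: [439.8, -268.9, 62.3]
ee_rot: [-0.649, 0.761, -0.001, 0.0]
contact_force: [-0.2, -0.1, -1.8]
gripper_width: 21.3
grasp_force: 59.0
```

Run:
```python
from h import *
st(); go([437.6,-269.2,26],-99.16)
b,d=grab('side');I=b[215:315,310:410];cv2.imwrite('pics/p1.png',cv2.resize(I,(600,600),interpolation=2)[:,:,::-1])
W=world('side',d)[215:315,310:410];H=cv2.cvtColor(I,cv2.COLOR_RGB2HSV)
for nm,P in(('blade',W[(H[...,1]<70)&(H[...,2]>90)&(W[...,2]>60)&(W[...,2]<95)&(abs(W[...,0]-455)<30)]),('handle',W[(H[...,0]<16)&(H[...,1]>170)&(H[...,2]>130)&(W[...,2]>75)&(W[...,2]<100)])):
    c=P.mean(0);v=np.linalg.svd(P-c,full_matrices=False)[2][0];t=(P-c)@v
    print(nm,len(P),c.round(1),v.round(3),(c+v*t.min()).round(1),(c+v*t.max()).round(1))
```

```text
t 17.55 [ 439.8 -268.9   62.3] est tip past -345.2 tilt [ 0.    -0.002] F [-0.2  -0.1  -1.75] tq [-0.052 -0.084  0.015] w 21.3
t 17.55 pos [ 439.8 -268.9   62.3] yaw -99.08 q [-0.23  0.39 -0.47  0.   -0.7   0.07] F [-0.2  -0.1  -1.75] w 21.3 59.0
shift now-axes cm [0.06 0.22 3.63] turn [-0.11 -0.03  0.08] shift in target axes [0.06 0.21 3.63]
blade 53 [ 456.1 -141.2   84.9] [-0.197 -0.98   0.01 ] [ 463.  -106.7   84.5] [ 448.  -181.3   85.3]
handle 143 [ 429.2 -311.7   93.3] [-0.167 -0.985 -0.032] [ 438.3 -258.    95.1] [ 422.4 -352.3   92. ]
```

View pics/p1.png

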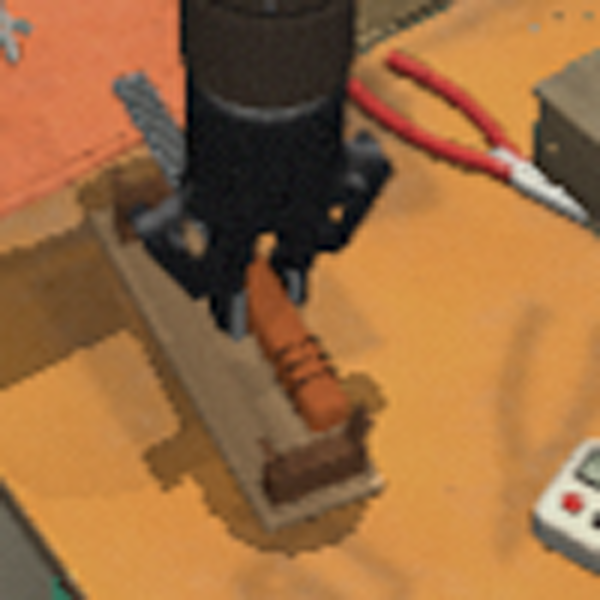

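send_rows(
  targets=[
    {"gripper": 1, "x": 0.05, "y": 0.2, "z": 0, "ax": 0, "ay": 0, "az": 0.1},
    {"gripper": 1, "x": 0, "y": 0, "z": 0.6, "ax": 0, "ay": 0, "az": 0},
    {"gripper": 1, "x": 0, "y": 0, "z": 0.6, "ax": 0, "ay": 0, "az": 0},
    {"gripper": 1, "x": 0, "y": 0, "z": 0, "ax": 0, "ay": 0, "az": 0},
    {"gripper": 1, "x": 0, "y": 0, "z": 0, "ax": 0, "ay": 0, "az": 0},
  ],
)

```text
clock: 18.02
position: [436.2, -269.2, 48.8]
ee_rot: [-0.648, 0.762, 0.001, -0.0]
contact_force: [0.4, -0.2, -1.4]
gripper_width: 21.0
grasp_force: 59.0
```

```bash
python3 -c "
from h import *
st(); go([437.6,-269.2,26],-99.16)"
```

```text
t 18.02 [ 436.2 -269.2   48.8] est tip past -345.9 tilt [-0.     0.001] F [ 0.4  -0.25 -1.42] tq [-0.038  0.012 -0.062] w 21.0
t 18.02 pos [ 436.2 -269.2   48.8] yaw -99.29 q [-0.24  0.41 -0.49 -0.   -0.67  0.07] F [ 0.4  -0.25 -1.42] w 21.0 59.0
shift now-axes cm [-0.03 -0.14  2.28] turn [ 0.07  0.01 -0.13] shift in target axes [-0.03 -0.13  2.28]
```

send_rows(
  targets=[
    {"gripper": 1, "x": 0, "y": 0, "z": 0.6, "ax": 0, "ay": 0, "az": 0},
    {"gripper": 1, "x": 0, "y": 0, "z": 0.6, "ax": 0, "ay": 0, "az": 0},
    {"gripper": 1, "x": 0, "y": 0, "z": 0.6, "ax": 0, "ay": 0, "az": 0},
    {"gripper": 1, "x": 0, "y": 0, "z": 0, "ax": 0, "ay": 0, "az": 0},
    {"gripper": 1, "x": 0, "y": 0, "z": 0, "ax": 0, "ay": 0, "az": 0},
  ],
)

```text
clock: 18.43
position: [436.3, -269.2, 30.6]
ee_rot: [-0.648, 0.762, 0.001, -0.0]
contact_force: [0.4, 0.2, -1.7]
gripper_width: 21.3
grasp_force: 59.0
```

```bash
python3 -c "
from h import *
st(); go([437.6,-269.2,26],-99.16)"
```

```text
t 18.43 [ 436.3 -269.2   30.6] est tip past -345.8 tilt [-0.     0.002] F [ 0.38  0.23 -1.74] tq [-0.084 -0.063  0.016] w 21.3
t 18.43 pos [ 436.3 -269.2   30.6] yaw -99.28 q [-0.24  0.44 -0.51  0.   -0.62  0.07] F [ 0.38  0.23 -1.74] w 21.3 59.0
shift now-axes cm [-0.02 -0.13  0.46] turn [ 0.09  0.   -0.12] shift in target axes [-0.02 -0.13  0.46]
```

send_rows(
  targets=[
    {"gripper": 1, "x": 0, "y": -0.1, "z": 0.2, "ax": 0, "ay": 0, "az": -0.1},
    {"gripper": 1, "x": 0, "y": 0, "z": 0.2, "ax": 0, "ay": 0, "az": 0},
    {"gripper": 1, "x": 0, "y": 0, "z": 0, "ax": 0, "ay": 0, "az": 0},
    {"gripper": 1, "x": 0, "y": 0, "z": 0, "ax": 0, "ay": 0, "az": 0},
  ],
)

```text
clock: 18.77
position: [437.7, -269.5, 27.3]
ee_rot: [-0.648, 0.761, -0.0, 0.0]
contact_force: [-0.2, 0.2, -1.3]
gripper_width: 21.4
grasp_force: 59.0
```

```bash
python3 -c "
from h import *
st()"
```

```text
t 18.77 [ 437.7 -269.5   27.3] est tip past -346.0 tilt [ 0. -0.] F [-0.16  0.23 -1.28] tq [-0.063 -0.025 -0.041] w 21.4
```

send_rows(
  targets=[
    {"gripper": 0.2, "x": 0, "y": 0, "z": 0, "ax": 0, "ay": 0, "az": 0},
    {"gripper": 0.2, "x": 0, "y": 0, "z": 0, "ax": 0, "ay": 0, "az": 0},
    {"gripper": -0.2, "x": 0, "y": 0, "z": 0, "ax": 0, "ay": 0, "az": 0},
    {"gripper": -0.2, "x": 0, "y": 0, "z": 0, "ax": 0, "ay": 0, "az": 0},
    {"gripper": -0.2, "x": 0, "y": 0, "z": 0, "ax": 0, "ay": 0, "az": 0},
  ],
)

```text
clock: 19.18
position: [437.8, -269.5, 27.5]
ee_rot: [-0.648, 0.761, -0.0, 0.0]
contact_force: [0.3, -0.3, -0.3]
gripper_width: 51.6
grasp_force: 0.0
```

send_rows(
  targets=[
    {"gripper": -0.2, "x": 0, "y": 0, "z": -0.5, "ax": 0, "ay": 0, "az": 0},
    {"gripper": -0.2, "x": 0, "y": 0, "z": -1.5, "ax": 0, "ay": 0, "az": 0},
    {"gripper": -0.2, "x": 0, "y": 0, "z": -3, "ax": 0, "ay": 0, "az": 0},
    {"gripper": -0.2, "x": 0, "y": 0, "z": -3, "ax": 0, "ay": 0, "az": 0},
    {"gripper": -0.2, "x": 0, "y": 0, "z": -3, "ax": 0, "ay": 0, "az": 0},
  ],
)

```text
clock: 19.6
position: [437.3, -269.4, 138.8]
ee_rot: [-0.648, 0.761, 0.0, -0.0]
contact_force: [0.1, 0.9, -0.0]
gripper_width: 51.2
grasp_force: 0.0
```

send_rows(
  targets=[
    {"gripper": -0.2, "x": 0, "y": 0, "z": -3, "ax": 0, "ay": 0, "az": 0},
    {"gripper": -0.2, "x": -3, "y": 0, "z": -2, "ax": 0, "ay": 0, "az": 0},
    {"gripper": -0.2, "x": -4, "y": 0, "z": 0, "ax": 0, "ay": 0, "az": 0},
    {"gripper": -0.2, "x": -4, "y": 0, "z": 0, "ax": 0, "ay": 0, "az": 0},
    {"gripper": -0.2, "x": -4, "y": 0, "z": 0, "ax": 0, "ay": 0, "az": 0},
  ],
)

```text
clock: 20.02
position: [461.6, -120.0, 188.4]
ee_rot: [-0.648, 0.762, -0.001, 0.001]
contact_force: [-0.5, 1.1, -0.3]
gripper_width: 51.4
grasp_force: 0.0
```

send_rows(
  targets=[
    {"gripper": -0.2, "x": -4, "y": 0, "z": 0, "ax": 0, "ay": 0, "az": 0},
    {"gripper": -0.2, "x": -4, "y": 0, "z": 0, "ax": 0, "ay": 0, "az": 0},
    {"gripper": -0.2, "x": -2, "y": 0, "z": 0, "ax": 0, "ay": 0, "az": 0},
    {"gripper": -0.2, "x": 0, "y": 0, "z": 0, "ax": 0, "ay": 0, "az": 0},
    {"gripper": -0.2, "x": 0, "y": 0, "z": 0, "ax": 0, "ay": 0, "az": 0},
  ],
)

```text
clock: 20.43
position: [477.6, -21.7, 187.6]
ee_rot: [-0.649, 0.761, -0.0, 0.0]
contact_force: [-0.4, -0.2, 1.2]
gripper_width: 51.4
grasp_force: 0.0
```

Run:
```python
from h import *
st()
for n in('top','side'):
    I,d=grab(n)
    if n=='top': A=I
    else: B=I
    W=world(n,d);H=cv2.cvtColor(I,cv2.COLOR_RGB2HSV)
    b=(345,205,425,240) if n=='top' else (320,230,380,305)
    S=W[b[1]:b[3],b[0]:b[2]];H=H[b[1]:b[3],b[0]:b[2]]
    bl=S[(H[...,1]<70)&(H[...,2]>90)&(S[...,2]>42)&(S[...,2]<56)]
    ha=S[(H[...,0]<16)&(H[...,1]>170)&(H[...,2]>150)&(S[...,2]>53)&(S[...,2]<62)]
    for nm,P in(('blade',bl),('handle',ha)):
        if len(P)<5: print(n,nm,len(P));continue
        m=np.median(P,0);v=np.linalg.svd(P[:,:2]-P[:,:2].mean(0))[2][0];t=(P[:,:2]-m[:2])@v
        print(n,nm,len(P),P.mean(0).round(1),v.round(3),'ends',(m[:2]+v*t.min()).round(1),(m[:2]+v*t.max()).round(1))
o=np.hstack([cv2.resize(A[170:260,175:460],(500,158),interpolation=2),cv2.resize(B[130:320,220:440],(183,158),interpolation=2)])
o=np.vstack([cv2.resize(A[150:260,170:460],(800,303),interpolation=2),np.hstack([cv2.resize(B[200:320,300:440],(347,297),interpolation=2),cv2.resize(B[130:220,220:340],(453,297),interpolation=2)])])
cv2.imwrite('pics/end.png',o[:,:,::-1])
```

```text
t 20.43 [477.6 -21.7 187.6] est tip past -95.4 tilt [-0. -0.] F [-0.44 -0.23  1.2 ] tq [-0.04  -0.034  0.023] w 51.4
top blade 179 [ 453.8 -171.5   48. ] [-0.171 -0.985] ends [ 465.8 -106.3] [ 443.9 -233.1]
top handle 84 [ 432.1 -295.    56.9] [-0.17  -0.985] ends [ 439.1 -244.8] [ 421.3 -347.7]
side blade 177 [ 451.1 -174.3   48.6] [-0.171 -0.985] ends [ 462.8 -105.4] [ 440.6 -232.7]
side handle 148 [ 427.7 -300.6   57.3] [-0.159 -0.987] ends [ 435.7 -249.9] [ 419.4 -350.9]
```

View pics/end.png

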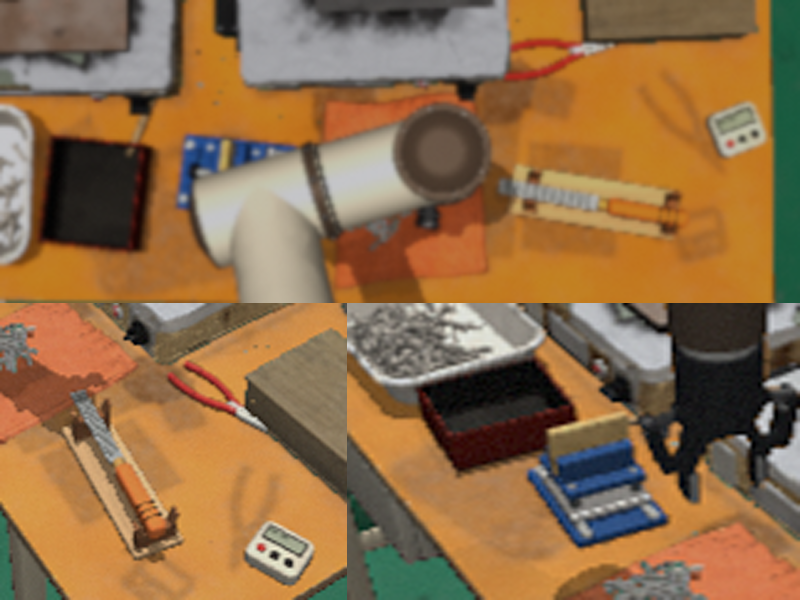

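The end picture shows the file in both cradles of its rest, about 2 mm from its old place. The tip is near (505,185) and the handle near (680,215). The box, the timer and the vice are where they were, and the plate is up. The gripper is clear of everything.

```bash
python3 -c "
from bench import arm
print(arm.job_done())"
```

```text
the job is handed in; nothing more can be done
None
```

I gave the plate two forward strokes, lifted the file clear after each, laid it back in its rest about 2 mm from its old place and handed the job in; no verdict came back, so the scoring itself is unconfirmed.

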